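# Take the wrong-length lock cylinder out of the case and latch the lid

### The arm

A 7-joint arm with a two-finger parallel gripper is mounted at the origin on a cart in front of the work surface, level with it; the furniture and walls round the work are solid. World frame = base frame: x ahead of the robot, y to its left, z up, the work surface at z = 0. Lengths are in m, angles in rad, forces in N, time in s.
With the tool pointing down it reaches from about 0.425 to 0.95 m from the base axis. Payload 4.7 kg.
Tool frame: the origin (TCP) lies on the centre line of the jaws, within the pads' length; the fingertips stand 25 mm ahead of it and the grasp point (between the pads) lies 6 mm ahead of it; z points along the fingers, y is the line along which they close (so a half turn about z gives the same grasp; the last joint's range is limited). The gripper opens to 85 mm and grips with 20 to 120 N. Pads are 22 mm wide; open, the fingers measure 114 mm over their backs; the gripper's body (76 mm by 85 mm) begins 54 mm behind the grasp point. The pads swing forward as they close: fully open they stand 13 mm farther back than shut.
Start: joints at [-1.334, 0.469, -0.049, 1.532, 0.024, 1.141, -0.082], TCP at [0.177, 0.651, 0.256] pointing down, gripper open.
Joint ranges: [-2.59, 2.59], [-0.33, 1.99], [-1.39, 1.29], [0.1, 2.45], [-1.04, 4.18], [0.21, 1.99], [-2.66, 2.66]. Speed limits (rad/s): [2.57, 2.57, 3.14, 3.14, 3.14, 3.14, 3.14].

### API

Orientations are given as [roll, pitch, yaw] about the fixed x, y, z axes, in that order (R = Rz(yaw) Ry(pitch) Rx(roll)).
In Python, from station import * gives the robot as it stands.
- The arm moves only by the shell command python3 -m creep 'ROWS' [FORCE]. ROWS is text: rows parted by semicolons, each of 7 numbers parted by spaces: the shift along the tool's x, y, z in units of 0.02 m (1.0 is 0.02 m), then the turn, a rotation vector about the tool's x, y, z in units of 0.08 rad (1.0 is 0.08 rad), then the closure, from 0 (fully open) to 1 (shut). In form: dx dy dz rx ry rz jaw; .... A call has 1 to 20 rows; each row shifts and turns the commanded pose from where the row before left it, along the tool's axes as they then stand; what a row does not reach is not made up. A row lasts 1/8 s, in which the tool goes at most 62.5 mm and 10.7 degrees, less where a joint would pass 70% of its speed; a pose out of reach is approached as far as the arm can. A call with a number of a shift or a turn outside -1 to 1 is refused whole. A call with a gripper value outside its range is refused whole. The fingers move at their own pace and stop on an object; FORCE is the grip in N (left out, the last holds). Time passes only in rows, so rows that do not move let the fingers close. It gives the time, the measured TCP pose, the force, the opening and the grip force at its end, in the units of the state.
- state(): the state, without advancing time (a new reading comes with each control period).
- grab_frame(name): name is "side" or "top" or "wrist"; returns (picture, depth): 420x560x3 uint8, red, green, blue; 420x560 float32, m along the optical axis (not along the pixel's ray), 0 where there is no reading.
- get_calibration(name): a dict with "intrinsics" (3x3 intrinsics, pixels), "world_from_camera" (4x4, takes a point from camera to world coordinates); the wrist camera has in their place "hand_eye" (4x4, takes a point from camera to tool coordinates, whose origin is the TCP and whose axes are the flange's). Camera axes: x right, y down, z forward; pixel columns grow to the right and rows downward; lengths in m; the calibration is good to about 2 mm. A picture is of the moment at which its call begins: read the wrist's pose just before it. get_calibration takes no time and is no camera call.
- close_job(): hands the job in; it is judged then, once.
The state is a dict: "clock": time; "q": joint angles; "dq": joint speeds; "effort": joint torques, N m; "ee_pos": TCP position; "orientation": TCP orientation; "ft_force": force on the tool from outside, world axes, zero at the start; "torque": the same for the moment, N m; "finger_gap": finger opening in m; "grasp_force": force on a finger pad.
Only numpy, scipy, OpenCV 4.12 (cv2) and the standard library are available. Lean on these libraries where they do the work, as an engineer would, in place of code of your own. Each camera call takes 0.05 s, during which the arm holds its last target. There are 200 camera calls.

### The job

One of the four brass lock cylinders in the sloping case is longer than the others and keeps the lid from shutting: take it out and put it in the red returns tray. Then press the lid fully shut so that its spring catch snaps over it and holds it down. Leave the other three cylinders in their cells and the tools and padlock on the bench where they are.

Things in the scene. Friction and masses are not known exactly. Their poses are not given: they have to be found in the camera images.
- stand: dark steel rod stand that carries the case, fixed to the table. Origin on the table under the middle of the case; x points away from the worker up the slope, y along the case, z up. Footprint about 165 x 170 mm
- case: open aluminium case, fixed on the stand, 116 (x, up the slope) x 204 (y) x 80 mm deep (z), walls 4 mm. Its z axis, straight out of the mouth, leans 30 degrees from vertical towards the robot. Origin: middle of the underside. A black insert, top at z = 49 mm, has four cells 39 x 23 mm at y = -69, -23, 23, 69 mm
- case_lid (a joint): angle of the sprung lid, hinged along the upper edge of the case's mouth: 0 is shut, flat on the case; 1.75 rad is fully open. Near 1.5 rad it leans over the case towards the robot. Light springs hold it open and lift it again unless the catch has snapped; pressing it home takes 5 to 10 N near its free edge
- lid_edge (a point): on the lid's outer (upper when shut) face, middle of its width, 15 mm in from the free edge, 101 mm from the hinge; x towards the hinge, z straight out of the outer face. The lid is a plate 116 x 204 x 4 mm; a tongue 36 mm wide sticks out 14 mm beyond the middle of the free edge
- lid_hinge (a point): middle of the lid's hinge line, which runs along this point's y axis at the upper edge of the case's mouth, at the level of the lid's inner face
- cylinder_long: the odd lock cylinder: like the others but 110 mm long, sticking out 34 mm above the case's mouth so the lid cannot shut. In any of the four cells. Origin at the foot, on the axis of the round 17 mm barrel; z along the barrel to its top, x up the slope; the 10 mm wide stem reaches to x = -24.5 mm. About 0.3 kg
- cylinder_long_mid (a point): the middle of the long cylinder: half way along its 110 mm length, 8 mm from the barrel's axis towards the stem
- cylinder_a: short euro-profile lock cylinder, brass, 70 mm long, 17 mm wide (its y) and 33 mm deep (its x), standing on end in one of the case's four cells; its top is 6 mm below the case's mouth. Origin at the foot, on the axis of the round 17 mm barrel; z runs along the barrel to its top, x points up the slope
- cylinder_b: short euro-profile lock cylinder, brass, 70 mm long, 17 mm wide (its y) and 33 mm deep (its x), standing on end in one of the case's four cells; its top is 6 mm below the case's mouth. Origin at the foot, on the axis of the round 17 mm barrel; z runs along the barrel to its top, x points up the slope
- cylinder_c: short euro-profile lock cylinder, brass, 70 mm long, 17 mm wide (its y) and 33 mm deep (its x), standing on end in one of the case's four cells; its top is 6 mm below the case's mouth. Origin at the foot, on the axis of the round 17 mm barrel; z runs along the barrel to its top, x points up the slope
- returns_tray: open red plastic tray with a black lining, 190 mm (x) x 140 mm (y), 32 mm high, walls 4 mm, inner floor 5 mm up, fixed to the table. Origin at the middle of its underside
- red_screwdriver: screwdriver with a red handle, 169 mm long, lying on the bench: a bystander. Origin at the centre of its underside
- caliper: vernier caliper, 238 x 76 x 14 mm, lying on the bench: a bystander. Origin at the centre of its underside
- padlock: brass padlock, 42 x 67 x 17 mm, lying on the bench: a bystander. Origin at the centre of its underside
- catch (a point): top middle of the steel spring catch on the case's lower front wall, 30 mm wide; it stands within 25 mm of the wall and 23 mm above the mouth. Its bevelled nose yields and snaps by itself over the lid's tongue when the lid is pressed fully down
Not all that is in view belongs to the job. Leave any purple look-alike of the cylinder_long alone.

How it is judged:
On the way, in this order (a step that is already met when the one before it is completed fails the run):
1. the long cylinder is let go in the red returns tray while the lid is still open (x of cylinder_long_mid in the frame of returns_tray between -0.09 and 0.09 m and y of cylinder_long_mid in the frame of returns_tray between -0.065 and 0.065 m and z of cylinder_long_mid in the frame of returns_tray below 0.08 m and contact force between cylinder_long and returns_tray above 0.3 N and contact force between cylinder_long and the fingers below 0.1 N and linear speed of cylinder_long below 0.03 m/s and value of joint case_lid above 0.3 rad), for 0.2 s.
2. the lid is fully shut (value of joint case_lid below 0.04 rad), for 0.2 s.
At the end, for the whole second after the job is handed in: the lid is held shut by its catch (within 0.04 rad); the long cylinder rests, released, in the red tray, standing or lying (its middle inside the walls, below 80 mm); the other three cylinders are within 20 mm of their start in their cells; bystanders undisturbed (value of joint case_lid below 0.04 rad and x of cylinder_long_mid in the frame of returns_tray between -0.09 and 0.09 m and y of cylinder_long_mid in the frame of returns_tray between -0.065 and 0.065 m and z of cylinder_long_mid in the frame of returns_tray below 0.08 m and contact force between cylinder_long and returns_tray above 0.3 N and contact force between cylinder_long and the fingers below 0.1 N and linear speed of cylinder_long below 0.03 m/s and distance of each of cylinder_a, cylinder_b, cylinder_c from where it was at the start of the episode below 0.02 m); the robot touches nothing.
It fails at once if the screwdriver, the caliper or the padlock is moved by more than 30 mm (distance of any of red_screwdriver, caliper, padlock from where it was at the start of the episode above 0.03 m).
It also fails if it takes over 51 s, if anything falls off the work surface, if the arm or the gripper's body presses on something with over 40 N, if the wrist force passes 120 N, or if a joint passes its speed limit or range.

## Working session

There is one attempt and no reset: what is moved stays moved. The work goes in short steps, Python scripts to look and compute and a shell command to move; the robot and the scene stay as the last step left them, time stands still between calls to the robot, and variables do not carry over. Pictures are saved under pics/ and viewed, at most 10 in all, crops included, and the job is handed in when it is done.

```bash
mkdir -p pics
cat > h.py <<'E'
import numpy as np, cv2
from station import *
from scipy.spatial.transform import Rotation as Ro
def cam(n):
    c=get_calibration(n);K=np.array(c["intrinsics"])
    if n=="wrist":
        s=state();T=np.eye(4);T[:3,:3]=Ro.from_euler('xyz',s["orientation"]).as_matrix();T[:3,3]=s["ee_pos"]
        return K,T@np.array(c["hand_eye"])
    return K,np.array(c["world_from_camera"])
def grab(n):
    K,T=cam(n);im,d=grab_frame(n)
    v,u=np.mgrid[:d.shape[0],:d.shape[1]]
    P=np.stack([(u-K[0,2])/K[0,0]*d,(v-K[1,2])/K[1,1]*d,d],-1)@T[:3,:3].T+T[:3,3]
    P[d==0]=np.nan
    return im,d,P,K,T
E
python3 - <<'E'
from h import *
print(state())
for n in("side","top"):
    im,d,P,K,T=grab(n); np.savez(f"pics/{n}0.npz",im=im,P=P,d=d,K=K,T=T)
    cv2.imwrite(f"pics/{n}0.png",im[:,:,::-1]);print(n,T.round(3).tolist(),K.tolist(),(d==0).mean())
E
```

```text
{'clock': 0.0, 'q': array([-1.33387117,  0.46942951, -0.04857894,  1.53369121,  0.02412163,
        1.14100956, -0.08227641]), 'dq': array([ 0.0004383 , -0.00042007,  0.00132153, -0.00144906,  0.0005958 ,
       -0.00057949,  0.00091214]), 'effort': array([ 4.61581803e-04, -5.10295272e+01, -4.65837051e-02, -2.37706804e+01,
        1.06174999e-02,  7.79015914e-03, -1.06354324e-05]), 'ee_pos': array([0.17718773, 0.65077202, 0.25527053]), 'orientation': array([-3.13964387e+00,  9.92092313e-05,  2.87581751e+00]), 'ft_force': array([-0.12757997,  0.64031044, -0.58274291]), 'torque': array([ 0.06095619, -0.00528773,  0.01284703]), 'grasp_force': 0.0, 'finger_gap': 0.0851645042087178}
side [[0.912, -0.2, 0.357, 0.164], [-0.409, -0.451, 0.793, -0.766], [0.002, -0.87, -0.494, 0.635], [0.0, 0.0, 0.0, 1.0]] [[484.75793285315626, 0.0, 282.84223098115046], [0.0, 484.75793285315626, 205.55779153727505], [0.0, 0.0, 1.0]] 0.0042474489795918365
top [[-0.017, -0.998, 0.059, 0.476], [-1.0, 0.017, -0.006, 0.123], [0.005, -0.059, -0.998, 1.489], [0.0, 0.0, 0.0, 1.0]] [[508.58831089460904, 0.0, 289.3349430470227], [0.0, 508.58831089460904, 213.02523563013085], [0.0, 0.0, 1.0]] 0.003983843537414966
```

View pics/side0.png

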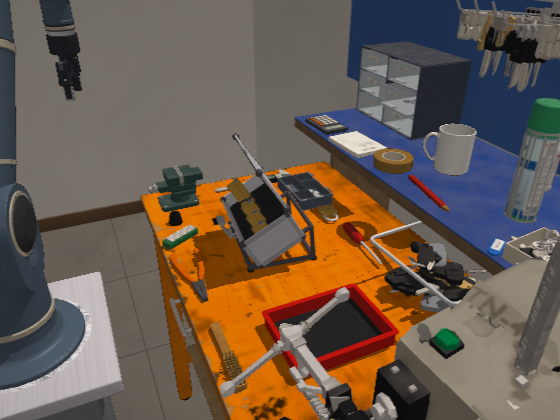

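View pics/top0.png

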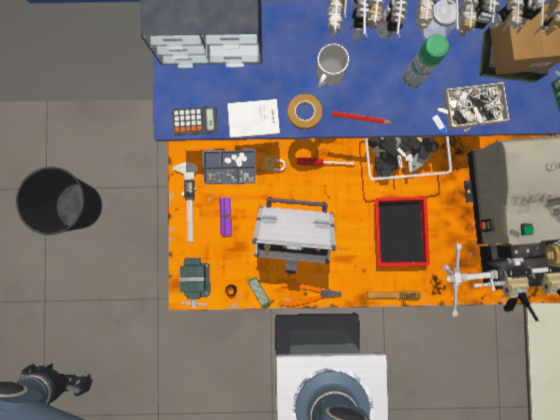

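Side view: the case is at about (262,225) with brass cylinders showing at (240,200), the lid edge-on above it, and the red tray at (330,325). Top view: the lid covers the case at (295,228), the tray is at (402,232), the padlock at (278,165), the screwdriver at (325,161), the caliper at (190,200), and the purple look-alike at (226,216).

Run:
```python
import numpy as np,cv2
S=np.load("pics/side0.npz");im=S["im"];P=S["P"]
c=im[125:280,205:345];cv2.imwrite("pics/side_crop.png",cv2.resize(c,None,fx=5,fy=3.87,interpolation=cv2.INTER_CUBIC)[:, :, ::-1] if 0 else cv2.resize(c,(540,598),interpolation=cv2.INTER_CUBIC)[:,:,::-1])
Tp=np.load("pics/top0.npz");P=Tp["P"];im=Tp["im"];hsv=cv2.cvtColor(im,cv2.COLOR_RGB2HSV)
m=((hsv[...,0]<6)|(hsv[...,0]>174))&(hsv[...,1]>170)&(hsv[...,2]>90);m[:, :368]=0;m[:,440:]=0;m[:190]=0;m[:275]&=True;m[275:]=0
p=P[m];p=p[(p[:,2]>.02)&(p[:,2]<.05)];r=cv2.minAreaRect((p[:,:2]*1000).astype(np.float32));print("tray",r,p[:,2].mean())
# lid
x=P[195:275,245:345].reshape(-1,3);c=im[195:275,245:345].reshape(-1,3).astype(int)
k=(x[:,2]>.1);x=x[k];print(len(x),np.percentile(x,[1,50,99],axis=0).round(3).tolist())
# plane RANSAC
rng=np.random.default_rng(0);best=None
for _ in range(500):
    a=x[rng.choice(len(x),3,False)];n=np.cross(a[1]-a[0],a[2]-a[0]);n/=np.linalg.norm(n)+1e-12
    i=np.abs((x-a[0])@n)<.003
    if best is None or i.sum()>best.sum():best=i
q=x[best];c0=q.mean(0);n=np.linalg.svd(q-c0)[2][2];n*=np.sign(n[2]);print("lid n",n.round(3),c0.round(3),len(q),q.min(0).round(3),q.max(0).round(3))
for row in range(198,276,5):print(row,[tuple(P[row,cc].round(3)) for cc in(265,295,325)],im[row,295])
for nm,(u,v) in dict(cal=(190,200),pad=(278,165),scr=(325,161),purple=(226,216),vise=(194,278)).items():print(nm,P[v,u].round(3))
```

```text
tray ((504.6285705566406, -205.84933471679688), (198.09283447265625, 149.13067626953125), 0.29330381751060486) 0.031291077172898134
2651 [[0.457, 0.002, 0.101], [0.505, 0.105, 0.185], [0.559, 0.203, 0.249]]
lid n [ 0.857 -0.095  0.506] [0.506 0.103 0.185] 2214 [ 0.457 -0.004  0.1  ] [0.565 0.209 0.258]
198 [(np.float64(0.61), np.float64(0.185), np.float64(-0.001)), (np.float64(0.608), np.float64(0.097), np.float64(-0.003)), (np.float64(0.607), np.float64(0.009), np.float64(-0.003))] [240 142  10]
203 [(np.float64(0.595), np.float64(0.185), np.float64(-0.003)), (np.float64(0.587), np.float64(0.099), np.float64(0.086)), (np.float64(0.585), np.float64(0.016), np.float64(0.086))] [120  82  63]
208 [(np.float64(0.574), np.float64(0.182), np.float64(0.081)), (np.float64(0.579), np.float64(0.098), np.float64(-0.002)), (np.float64(0.571), np.float64(0.016), np.float64(0.088))] [241 146  19]
213 [(np.float64(0.559), np.float64(0.181), np.float64(0.11)), (np.float64(0.558), np.float64(0.099), np.float64(0.098)), (np.float64(0.558), np.float64(0.016), np.float64(0.078))] [207 201 204]
218 [(np.
[... 1755 characters left out ...]
at64(0.419), np.float64(0.188), np.float64(-0.001)), (np.float64(0.42), np.float64(0.101), np.float64(0.058)), (np.float64(0.416), np.float64(0.013), np.float64(-0.001))] [98 97 97]
268 [(np.float64(0.405), np.float64(0.188), np.float64(0.001)), (np.float64(0.408), np.float64(0.102), np.float64(0.09)), (np.float64(0.402), np.float64(0.013), np.float64(-0.0))] [111 107 106]
273 [(np.float64(0.39), np.float64(0.188), np.float64(-0.002)), (np.float64(0.394), np.float64(0.102), np.float64(0.092)), (np.float64(0.387), np.float64(0.014), np.float64(-0.0))] [107  62  23]
cal [0.607 0.404 0.008]
pad [ 0.707  0.145 -0.001]
scr [ 0.716  0.006 -0.001]
purple [0.558 0.299 0.011]
vise [0.386 0.378 0.095]
```

View pics/side_crop.png

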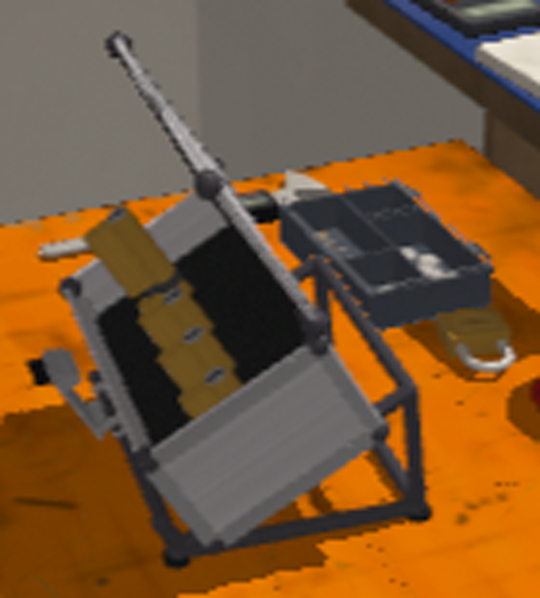

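Crop: the tall cylinder is at the far (+y) end of the case, crop (130,250), full frame about (239,190). The three short ones run down to (205,380) in the crop. The lid stands about square to the mouth, and the mouth corners are at crop (145,460), (315,330), (70,285) and (208,183).

```bash
cat >> h.py <<'E'
U=lambda v:np.asarray(v)/np.linalg.norm(v)
def goto(pos,R):
    "turn first (units of .08 rad), then shift in the goal's axes (units of .02 m)"
    s=state();R0=Ro.from_euler('xyz',s["orientation"]);Rg=Ro.from_matrix(R)
    print("turn",((R0.inv()*Rg).as_rotvec()/.08).round(2),"shift",(R.T@(np.array(pos)-s["ee_pos"])/.02).round(2))
E
python3 - <<'E'
import numpy as np,cv2
from scipy.spatial.transform import Rotation as Ro
def fit(x,t=.004):
    rng=np.random.default_rng(0);best=None
    for _ in range(400):
        a=x[rng.choice(len(x),3,False)];n=np.cross(a[1]-a[0],a[2]-a[0]);n/=np.linalg.norm(n)+1e-12
        i=np.abs((x-a[0])@n)<t
        if best is None or i.sum()>best.sum():best=i
    q=x[best];c=q.mean(0);return np.linalg.svd(q-c)[2][2],c,len(q)
S=np.load("pics/side0.npz");P=S["P"];K=S["K"];T=S["T"]
m=np.zeros(P.shape[:2],np.uint8);cv2.fillPoly(m,[np.array([(247,245),(285,216),(299,236),(261,260)])],1)
x=P[m>0];x=x[np.isfinite(x).all(1)];n,c,k=fit(x);print("side wall n",n.round(3),c.round(3),k,len(x))
f=lambda u,v:(205+u*140/540,125+v*155/598)
pix=np.array([f(145,460),f(315,330),f(70,285),f(208,183),f(210,545),f(383,430)])
obj=np.array([(-58,-102,80),(58,-102,80),(-58,102,80),(58,102,80),(-58,-102,0),(58,-102,0)])/1000.
ok,r,t=cv2.solvePnP(obj,pix,K,None,flags=cv2.SOLVEPNP_SQPNP)
ok,r,t=cv2.solvePnP(obj,pix,K,None,r,t,True)
pr=cv2.projectPoints(obj,r,t,K,None)[0][:,0];print("res",(pr-pix).round(1).tolist())
R=T[:3,:3]@cv2.Rodrigues(r)[0];o=T[:3,:3]@t[:,0]+T[:3,3];print(R.round(3).tolist(),o.round(4))
M=o+R@[0,0,.08];print("mouth ctr",M.round(4))
# lid from top
Tp=np.load("pics/top0.npz");P=Tp["P"][205:255,245:345].reshape(-1,3);P=P[P[:,2]>.165]
n,c,k=fit(P,.006);n=n*np.sign(n[2]);print("lid n",n.round(3),c.round(3),k)
q=P[np.abs((P-c)@n)<.008];yc=np.cross([0,0,1],n);yc/=np.linalg.norm(yc);zc=np.cross(n,yc)
A=np.c_[q@yc,q@zc]; print("yc",yc.round(3),"ext",np.percentile(A,[.5,1,50,99,99.5],axis=0).round(4).tolist())
a=np.radians(-6.3)
# brass cloud in case frame with 30deg tilt and yaw
im=S["im"];h=cv2.cvtColor(im,cv2.COLOR_RGB2HSV);b=(h[...,0]>12)&(h[...,0]<28)&(h[...,1]>100)&(h[...,2]>60)
b[:175]=0;b[232:]=0;b[:,:225]=0;b[:,270:]=0
Ps=S["P"][b];X=(Ps-M)@R;X=X[(X[:,2]>-.02)&(np.abs(X[:,0])<.05)&(np.abs(X[:,1])<.1)];t=X[X[:,2]>.005];print(len(X),len(t),np.percentile(t,[2,50,98],axis=0).round(4).tolist())
E
```

```text
side wall n [-0.1   -0.995 -0.013] [0.489 0.001 0.084] 1081 1088
res [[-0.9, -0.9], [-0.0, 1.3], [-1.5, 0.5], [1.3, -0.2], [1.5, -0.2], [-0.4, -0.5]]
[[0.857, 0.104, -0.505], [-0.088, 0.995, 0.055], [0.508, -0.003, 0.861]] [0.5357 0.1388 0.0196]
mouth ctr [0.4952 0.1433 0.0885]
lid n [ 0.841 -0.091  0.533] [0.492 0.104 0.209] 1678
yc [ 0.108  0.994 -0.   ] ext [[0.0553, -0.13], [0.0562, -0.1292], [0.1559, -0.0775], [0.2566, -0.0268], [0.2578, -0.0244]]
645 548 [[-0.0213, -0.0719, 0.0064], [-0.0064, 0.0196, 0.0223], [0.0095, 0.0301, 0.0624]]
```

```bash
cat >> h.py <<'E'
ya=np.radians(-6.1);RC=Ro.from_euler('zy',[ya,-np.pi/6]).as_matrix()  # case axes in columns
E
python3 - <<'E'
from h import *
print(RC.round(3).tolist())
S=np.load("pics/side0.npz");im=S["im"];X=S["P"]@RC
h=cv2.cvtColor(im,cv2.COLOR_RGB2HSV);b=(h[...,0]>10)&(h[...,0]<30)&(h[...,1]>100)&(h[...,2]>60)
w=np.zeros(b.shape,bool);w[172:236,220:275]=1
Y=X-[0,.1555,0];k=b&w&(np.abs(Y[...,1])<.1)&(X[...,2]>-.2)&(S["P"][...,2]>.06)
for lo,hi in((-.09,-.046),(-.046,0),(0,.046),(.046,.1)):
    q=Y[k&(Y[...,1]>lo)&(Y[...,1]<hi)];print(lo,len(q),np.percentile(q,[3,50,97],axis=0).round(4).tolist() if len(q) else 0)
print("lid/rim pts near wall column scan")
for u,v in((243,244),(248,240),(255,235),(265,228),(275,220),(284,213)):
    print(u,v,[tuple(Y[v+d,u].round(3)) for d in(-4,-2,0,2,4)])
for u,v in((258,172),(256,165),(250,157),(240,142),(236,136)):print(u,v,Y[v,u].round(3),im[v,u])
E
```

```text
[[0.861, 0.092, -0.5], [-0.106, 0.994, 0.0], [0.497, 0.053, 0.866]]
-0.09 98 [[0.4355, -0.0791, -0.1543], [0.449, -0.0753, -0.1457], [0.4658, -0.0651, -0.1416]]
-0.046 177 [[0.4337, -0.0346, -0.1716], [0.4496, -0.0302, -0.1544], [0.466, -0.0144, -0.1435]]
0 157 [[0.4228, 0.0099, -0.1731], [0.4483, 0.015, -0.1557], [0.4653, 0.0287, -0.1462]]
0.046 327 [[0.4316, 0.057, -0.171], [0.4476, 0.0626, -0.1365], [0.4635, 0.0741, -0.1101]]
lid/rim pts near wall column scan
243 244 [(np.float64(0.411), np.float64(-0.097), np.float64(-0.136)), (np.float64(0.409), np.float64(-0.103), np.float64(-0.135)), (np.float64(0.408), np.float64(-0.108), np.float64(-0.136)), (np.float64(0.405), np.float64(-0.108), np.float64(-0.14)), (np.float64(0.402), np.float64(-0.106), np.float64(-0.146))]
248 240 [(np.float64(0.417), np.float64(-0.054), np.float64(-0.168)), (np.float64(0.422), np.float64(-0.102), np.float64(-0.135)), (np.float64(0.42), np.float64(-0.104), np.float64(-0.137)), (np.float64(0.417), np.float64(-0.105), np.float64(-0.141)), (np.float64(0.416), np.float64(-0.109), np.float64(-0.142))]
255 235
[... 765 characters left out ...]
), np.float64(-0.101), np.float64(-0.136)), (np.float64(0.485), np.float64(-0.104), np.float64(-0.138)), (np.float64(0.483), np.float64(-0.104), np.float64(-0.142))]
284 213 [(np.float64(0.515), np.float64(-0.101), np.float64(-0.126)), (np.float64(0.513), np.float64(-0.101), np.float64(-0.13)), (np.float64(0.511), np.float64(-0.101), np.float64(-0.134)), (np.float64(0.508), np.float64(-0.104), np.float64(-0.136)), (np.float64(0.506), np.float64(-0.103), np.float64(-0.141))]
258 172 [ 0.515 -0.098 -0.02 ] [56 52 57]
256 165 [ 0.517 -0.016 -0.056] [160 155 156]
250 157 [ 0.517 -0.033 -0.022] [165 161 161]
240 142 [ 0.515  0.052 -0.028] [157 152 152]
236 136 [ 0.515  0.089 -0.03 ] [168 164 163]
```

```bash
sed -i "s/from_euler('zy'/from_euler('ZY'/" h.py
python3 - <<'E'
from h import *
S=np.load("pics/side0.npz");im=S["im"];Y=S["P"]@RC
h=cv2.cvtColor(im,cv2.COLOR_RGB2HSV);b=(h[...,0]>10)&(h[...,0]<30)&(h[...,1]>100)&(h[...,2]>60)
w=np.zeros(b.shape,bool);w[172:236,220:275]=1
m=np.zeros(w.shape,np.uint8);cv2.fillPoly(m,[np.array([(247,247),(285,218),(299,236),(261,260)])],1)
yw=np.nanmedian(Y[m>0][:,1]);print("wall y",yw,np.nanstd(Y[m>0][:,1]))
rim=np.array([Y[v-1,u] for u,v in((248,240),(255,235),(265,228),(275,221),(284,213))]);print("rim",rim.round(3).tolist())
yc=yw+.102
k=b&w&(np.abs(Y[...,1]-yc)<.1)&(S["P"][...,2]>.06)
for lo,hi in((-.09,-.046),(-.046,0),(0,.046),(.046,.1)):
    q=Y[k&(Y[...,1]-yc>lo)&(Y[...,1]-yc<hi)]-[0,yc,0];print(lo,len(q),np.percentile(q,[3,50,97],axis=0).round(4).tolist())
T=np.load("pics/top0.npz");Q=(T["P"][205:255,245:345]@RC).reshape(-1,3);Q=Q[T["P"][205:255,245:345,2].ravel()>.165]
print("lid",np.percentile(Q,[1,3,50,97,99],axis=0).round(4).tolist(), np.polyfit(Q[:,2],Q[:,0],1))
E
```

```text
wall y 0.05288984327709544 0.0013948245994676138
rim [[0.421, 0.054, -0.135], [0.439, 0.053, -0.134], [0.463, 0.053, -0.133], [0.488, 0.054, -0.134], [0.512, 0.056, -0.132]]
-0.09 98 [[0.4362, -0.0772, -0.1513], [0.4497, -0.0734, -0.1428], [0.4666, -0.0636, -0.1385]]
-0.046 176 [[0.4357, -0.0325, -0.166], [0.4512, -0.0278, -0.1491], [0.4675, -0.0128, -0.138]]
0 158 [[0.4029, 0.012, -0.1649], [0.4502, 0.0173, -0.1478], [0.4673, 0.0306, -0.1372]]
0.046 327 [[0.4345, 0.0587, -0.1607], [0.4504, 0.0636, -0.1261], [0.4663, 0.0745, -0.0995]]
lid [[0.5133, 0.0554, -0.1091], [0.5149, 0.0594, -0.1069], [0.519, 0.1551, -0.0574], [0.5224, 0.2523, -0.0146], [0.5233, 0.2559, -0.0069]] [-0.03963814  0.51655751]
```

```bash
cat >> h.py <<'E'
def tool(d): # tool axes in columns, leaning d deg back from the case's z
    d=np.radians(d);xc,yc,zc=RC.T;z=-np.cos(d)*zc+np.sin(d)*xc
    return np.c_[np.cross(yc,z),yc,z]
MX,MY,MZ=.4505,.155,-.133   # middle of the mouth in RC coordinates
def tcp(x,y,z,R,ahead=.006): return RC@[MX+x,MY+y,MZ+z]-R[:,2]*ahead
E
python3 - <<'E'
from h import *
R=tool(6);g=tcp(.0055,.069,.072,R);print(g,Ro.from_matrix(R).as_euler('xyz'),R.round(3).tolist());goto(g,R)
E
```

```text
[0.44329531 0.17790092 0.18002655] [3.14159265 0.62831853 3.03512757] [[-0.804, 0.106, 0.584], [0.086, 0.994, -0.062], [-0.588, 0.0, -0.809]]
turn [-0.65 -7.84 -1.92] shift [-10.52 -22.1   12.3 ]
```

```bash
python3 -m creep '-1 -.7 .3 -.08 -.98 -.24 .47;-1 -.7 .3 -.08 -.98 -.24 .47;-1 -.7 .3 -.08 -.98 -.24 .47;-1 -.7 .3 -.08 -.98 -.24 .47;-1 -.7 .5 -.08 -.98 -.24 .47;-1 -.7 .5 -.08 -.98 -.24 .47;-1 -.7 .7 -.08 -.98 -.24 .47;-1 -.7 .7 -.08 -.98 -.24 .47' 60
python3 - <<'E'
from h import *
R=tool(6);g=tcp(.0055,.069,.072,R);s=state();print(s["q"].round(2));goto(g,R)
E
```

```text
clock: 1.1
ee_pos: [0.3273, 0.5075, 0.2307]
orientation: [3.141, 0.631, 3.036]
ft_force: [0.1, -0.5, -0.7]
finger_gap: 0.0453
grasp_force: 0.0
[-1.49  0.35  0.18  1.93  0.74  0.92 -0.34]
turn [0.01 0.03 0.01] shift [ -4.59 -15.77   6.47]
```

```bash
python3 -m creep '-.5 -1 .3 0 0 0 .47;-.5 -1 .4 0 0 0 .47;-.5 -1 .4 0 0 0 .47;-.5 -1 .4 0 0 0 .47;-.5 -1 .4 0 0 0 .47;-.5 -1 .4 0 0 0 .47;-.5 -1 .4 0 0 0 .47;-.5 -1 .4 0 0 0 .47;-.3 -1 .4 0 0 0 .47;-.3 -1 .4 0 0 0 .47;0 -1 .4 0 0 0 .47;0 -1 .4 0 0 0 .47;0 -1 .5 0 0 0 .47;0 -1 .5 0 0 0 .47;0 -1 .4 0 0 0 .47;0 -.77 .3 0 0 0 .47;0 0 0 0 0 0 .47'
python3 - <<'E'
from h import *
R=tool(6);g=tcp(.0055,.069,.072,R);s=state();print(s["q"].round(2));goto(g,R)
im,d,P,K,T=grab("wrist");np.savez("pics/w1.npz",im=im,P=P,K=K,T=T);cv2.imwrite("pics/w1.png",im[:,:,::-1])
E
```

```text
clock: 3.22
ee_pos: [0.4417, 0.177, 0.1806]
orientation: [3.141, 0.627, 3.033]
ft_force: [-0.3, 0.0, -0.5]
finger_gap: 0.0451
grasp_force: 0.0
[-1.14  0.11  0.44  2.42  1.21  0.43 -0.33]
turn [-0.01 -0.01 -0.02] shift [-0.05  0.05  0.07]
```

View pics/w1.png

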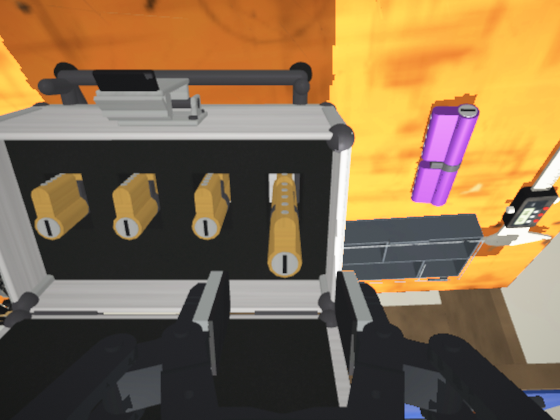

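The wrist view shows the long cylinder in the last cell, its top at (285,262), between the fingers at (215,320) and (345,320). The lid's inner face is at the bottom and the purple decoy is at (445,150), off the case.

Run:
```python
from h import *
W=np.load("pics/w1.npz");Y=W["P"]@RC-[MX,MY,MZ]
h=cv2.cvtColor(W["im"],cv2.COLOR_RGB2HSV);b=(h[...,0]>10)&(h[...,0]<30)&(h[...,1]>100)&(h[...,2]>60)
b[:,:262]=0;b[:,310:]=0;b[:170]=0;b[290:]=0
q=Y[b];print(len(q),np.percentile(q,[2,50,98],axis=0).round(4).tolist())
t=q[q[:,2]>.028];print("top",np.percentile(t,[2,50,98],axis=0).round(4).tolist())
for u,v in((170,290),(250,290),(60,130),(250,130),(345,220),(30,360),(150,360),(280,360),(280,400)):print(u,v,Y[v,u].round(4))
for z in(.047,.022):
  R=tool(0);print(z);goto(tcp(.0055,.069,z,R),R)
```

```text
2195 [[nan, nan, nan], [nan, nan, nan], [nan, nan, nan]]
top [[-0.0163, 0.0609, 0.0289], [-0.0048, 0.0687, 0.034], [0.0146, 0.076, 0.0353]]
170 290 [ 0.0636 -0.0085 -0.0174]
250 290 [ 0.0638  0.0455 -0.0178]
60 130 [-0.0479 -0.0473 -0.0038]
250 130 [-0.0475  0.0506 -0.0053]
345 220 [ 0.0027  0.1028 -0.0012]
30 360 [ 0.0646 -0.0672  0.0417]
150 360 [-0.0057  0.0286  0.1076]
280 360 [0.0642 0.0661 0.042 ]
280 400 [0.0637 0.0663 0.0665]
0.047
turn [ 0.01  1.3  -0.01] shift [-0.06 -0.02  1.33]
0.022
turn [ 0.01  1.3  -0.01] shift [-0.06 -0.02  2.58]
```

```bash
python3 -m creep '0 0 0 0 .65 0 .47;0 0 .3 0 .65 0 .47;0 0 .7 0 0 0 .47;0 0 .7 0 0 0 .47;-.06 0 .7 0 0 0 .47;0 0 .2 0 0 0 .47;0 0 0 0 0 0 .47'
python3 - <<'E'
from h import *
R=tool(0);s=state();print(s["q"].round(3));goto(tcp(.0055,.069,.022,R),R)
E
```

```text
clock: 4.15
ee_pos: [0.4694, 0.1765, 0.1371]
orientation: [3.14, 0.525, 3.035]
ft_force: [0.1, -0.9, 0.6]
finger_gap: 0.0452
grasp_force: 0.0
[-1.046  0.254  0.473  2.366  1.007  0.26  -0.09 ]
turn [0.02 0.01 0.  ] shift [ 0.03 -0.07 -0.01]
```

```bash
python3 -m creep '0 0 0 0 0 0 1;0 0 0 0 0 0 1;0 0 0 0 0 0 1;0 0 0 0 0 0 1;0 0 0 0 0 0 1;0 0 0 0 0 0 1' 80 && python3 -m creep '0 0 -.4 0 0 0 1;0 0 -.6 0 0 0 1;0 0 -.6 0 0 0 1;0 0 -.6 0 0 0 1;0 0 -.6 0 0 0 1'
python3 - <<'E'
from h import *
s=state();print(s["q"].round(3));goto(tcp(.0055,.069,.022,tool(0)),tool(0))
E
```

```text
clock: 4.9
ee_pos: [0.4695, 0.176, 0.1377]
orientation: [3.139, 0.525, 3.034]
ft_force: [-2.5, -0.7, 5.2]
finger_gap: 0.0152
grasp_force: 77.9
clock: 5.52
ee_pos: [0.4408, 0.1787, 0.1861]
orientation: [3.14, 0.524, 3.034]
ft_force: [-0.0, 0.5, -4.0]
finger_gap: 0.015
grasp_force: 78.2
[-1.052  0.098  0.391  2.364  0.847  0.434  0.059]
turn [ 0.01  0.01 -0.01] shift [ 0.01 -0.03  2.82]
```

```bash
python3 -m creep '0 0 -.6 0 0 0 1;0 0 -.6 0 0 0 1;0 0 -.6 0 0 0 1;0 0 0 0 0 0 1'
python3 - <<'E'
from h import *
s=state();print(s["q"].round(3));goto(tcp(.0055,.069,.022,tool(0)),tool(0))
im,d,P,K,T=grab("side");cv2.imwrite("pics/s2.png",cv2.resize(im[80:300,180:420],(640,587))[:,:,::-1])
E
```

```text
clock: 6.02
ee_pos: [0.4236, 0.1813, 0.2176]
orientation: [3.138, 0.525, 3.034]
ft_force: [-0.5, -0.4, -4.0]
finger_gap: 0.0146
grasp_force: 78.4
[-1.079  0.007  0.36   2.354  0.782  0.544  0.111]
turn [ 0.04  0.02 -0.01] shift [ 0.05 -0.06  4.63]
```

View pics/s2.png

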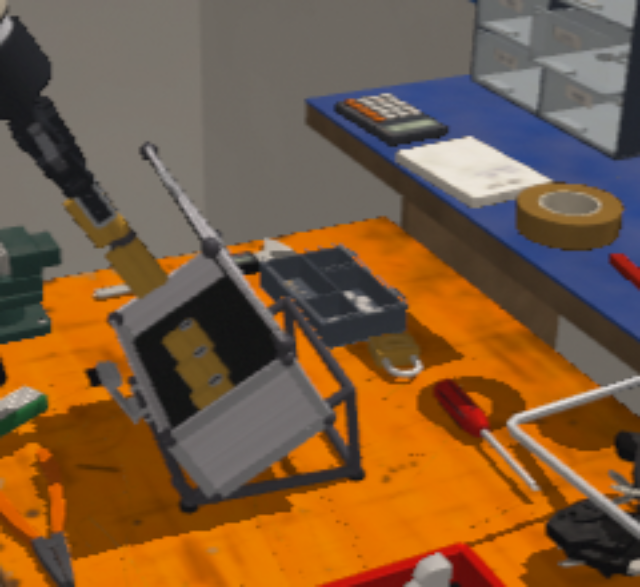

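The long cylinder is clear of the case, held straight at (125,235) in this crop. The three short ones stay in their cells around (195,360).

```bash
python3 -m creep '0 0 -.7 0 0 0 1;0 0 -.7 0 0 0 1;0 0 -.7 0 0 0 1;0 -.5 -.6 0 .93 0 1;0 -.5 -.6 0 .93 0 1;0 -.5 -.6 0 .93 0 1;0 -.5 -.6 0 .93 0 1;0 -.5 -.6 0 .93 0 1;0 -.5 -.6 0 .93 0 1;0 -.5 -.6 0 .93 0 1'
python3 - <<'E'
from h import *
s=state();print(s["q"].round(3),(s["ee_pos"]@RC-[MX,MY,MZ]).round(3))
R=np.c_[[-np.cos(ya),-np.sin(ya),0],[-np.sin(ya),np.cos(ya),0],[0,0,-1]];print(R.round(2).tolist());goto([.45,-.206,.2],R)
E
```

```text
clock: 7.32
ee_pos: [0.3707, 0.1151, 0.3324]
orientation: [3.141, 0.001, 3.035]
ft_force: [-0.1, -0.5, -4.2]
finger_gap: 0.0148
grasp_force: 78.4
[-1.107 -0.152  0.628  2.07   0.097  1.195  0.944] [ 0.024 -0.001  0.243]
[[-0.99, 0.11, 0.0], [0.11, 0.99, 0.0], [0.0, 0.0, -1.0]]
turn [ 0.    0.02 -0.  ] shift [ -5.65 -15.54   6.62]
```

```bash
python3 -m creep '0 -.5 0 0 0 0 1;0 -1 0 0 0 0 1;0 -1 0 0 0 0 1;0 -1 0 0 0 0 1;0 -1 0 0 0 0 1;0 -1 0 0 0 0 1;0 -1 0 0 0 0 1;-.3 -1 0 0 0 0 1;-.6 -1 0 0 0 0 1;-1 -1 0 0 0 0 1;-1 -1 .3 0 0 0 1;-1 -1 .8 0 0 0 1;-1 -1 1 0 0 0 1;-1 -1 1 0 0 0 1;-1 -1 1 0 0 0 1;-.7 -.5 1 0 0 0 1;-.3 0 1 0 0 0 1;0 0 1 0 0 0 1'
python3 - <<'E'
from h import *
s=state();print(s["q"].round(3))
R=np.c_[[-np.cos(ya),-np.sin(ya),0],[-np.sin(ya),np.cos(ya),0],[0,0,-1]];goto([.502,-.206,.116],R)
E
```

```text
clock: 9.57
ee_pos: [0.4961, -0.1978, 0.1898]
orientation: [3.14, 0.003, 3.036]
ft_force: [0.4, 0.4, -3.2]
finger_gap: 0.0146
grasp_force: 78.8
[-0.47   0.472  1.028  1.982 -0.498  0.962  2.272]
turn [0.02 0.04 0.02] shift [-0.34 -0.37  3.69]
```

```bash
python3 -m creep '-.2 -.2 .8 0 0 0 1;-.1 -.2 .8 0 0 0 1;0 0 .8 0 0 0 1;0 0 .6 0 0 0 1;0 0 .3 0 0 0 1;0 0 .15 0 0 0 1;0 0 0 0 0 0 1' && python3 -m creep '0 0 .08 0 0 0 1;0 0 .08 0 0 0 1;0 0 0 0 0 0 1'
python3 - <<'E'
from h import *
im,d,P,K,T=grab("side");cv2.imwrite("pics/s3.png",cv2.resize(im[200:390,220:430],(630,570))[:,:,::-1])
E
```

```text
clock: 10.45
ee_pos: [0.5015, -0.2069, 0.1222]
orientation: [3.14, 0.004, 3.035]
ft_force: [-1.0, -0.4, -2.9]
finger_gap: 0.0146
grasp_force: 78.8
clock: 10.82
ee_pos: [0.5013, -0.2068, 0.1188]
orientation: [3.14, 0.003, 3.035]
ft_force: [1.0, 0.2, -3.4]
finger_gap: 0.0148
grasp_force: 78.8
```

View pics/s3.png

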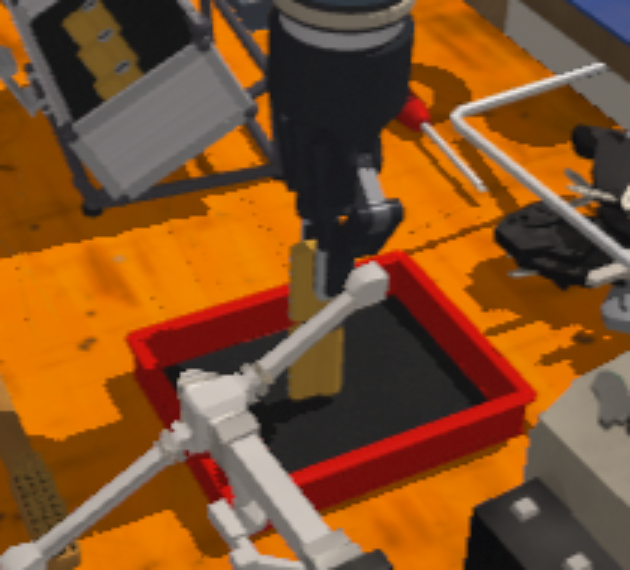

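The cylinder is upright over the tray floor, its foot at about (315,390) just above the lining. I lower until it touches.

```bash
python3 -m creep '0 0 .15 0 0 0 1;0 0 0 0 0 0 1' && python3 -m creep '0 0 .15 0 0 0 1;0 0 0 0 0 0 1' && python3 -m creep '0 0 .12 0 0 0 1;0 0 0 0 0 0 1'
```

```text
clock: 11.12
ee_pos: [0.5012, -0.2067, 0.1156]
orientation: [3.14, 0.003, 3.035]
ft_force: [-0.2, 0.0, -4.0]
finger_gap: 0.0148
grasp_force: 78.8
clock: 11.38
ee_pos: [0.5012, -0.2068, 0.1126]
orientation: [3.14, 0.003, 3.035]
ft_force: [0.2, -0.6, -4.1]
finger_gap: 0.0145
grasp_force: 78.8
clock: 11.62
ee_pos: [0.5012, -0.2068, 0.1103]
orientation: [3.14, 0.003, 3.035]
ft_force: [1.3, 0.4, -4.1]
finger_gap: 0.0146
grasp_force: 78.8
```

```bash
python3 -m creep '0 0 .1 0 0 0 1;0 0 0 0 0 0 1' && python3 -m creep '0 0 .1 0 0 0 1;0 0 0 0 0 0 1'
```

```text
clock: 11.88
ee_pos: [0.5021, -0.2072, 0.1094]
orientation: [3.14, 0.005, 3.035]
ft_force: [-0.4, 0.5, 4.8]
finger_gap: 0.0145
grasp_force: 80.0
clock: 12.12
ee_pos: [0.5031, -0.2077, 0.1091]
orientation: [3.139, 0.007, 3.035]
ft_force: [-2.8, 2.7, 16.6]
finger_gap: 0.0144
grasp_force: 81.5
```

```bash
python3 -m creep '0 0 -.1 0 0 0 1;0 0 0 0 0 0 .75;0 0 0 0 0 0 .6;0 0 0 0 0 0 .45;0 0 0 0 0 0 .45;0 0 -.5 0 0 0 .45;0 0 -1 0 0 0 .45;0 0 -1 0 0 0 .45;0 0 -1 0 0 0 .45;0 0 -1 0 0 0 .45;0 0 -1 0 0 0 .45;0 0 -1 0 0 0 .45'
python3 - <<'E'
from h import *
im,d,P,K,T=grab("side");cv2.imwrite("pics/s4.png",cv2.resize(im[200:390,220:430],(630,570))[:,:,::-1])
E
```

```text
clock: 13.62
ee_pos: [0.5009, -0.207, 0.2399]
orientation: [3.14, 0.004, 3.035]
ft_force: [0.9, -0.5, 0.6]
finger_gap: 0.0469
grasp_force: 0.0
```

View pics/s4.png

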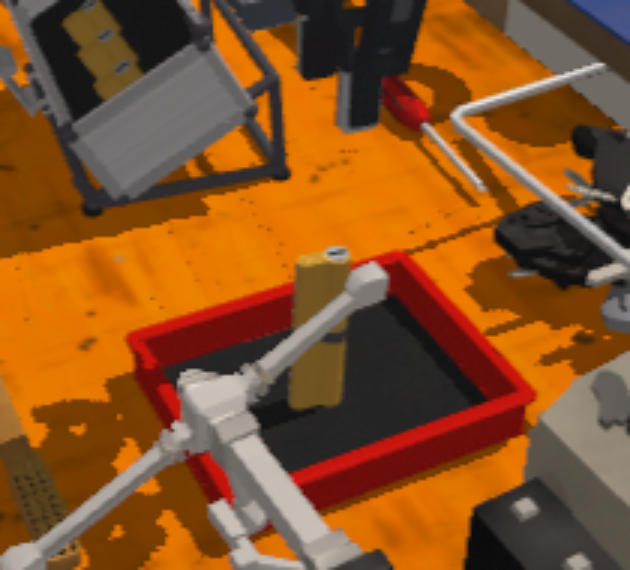

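The long cylinder stands released in the tray at (320,330). Next I plan the lid push: from behind, with closed fingers, along its arc.

```bash
cat >> h.py <<'E'
RV=np.c_[[-np.cos(ya),-np.sin(ya),0],[-np.sin(ya),np.cos(ya),0],[0,0,-1]]
HX=.064
def lidtcp(th,r,off=0):
    xc,yc,zc=RC.T;n=np.cos(th)*zc+np.sin(th)*xc
    p=RC@[MX+HX,MY,MZ]+r*(-np.cos(th)*xc+np.sin(th)*zc)+(.004+off)*n
    e=-RV[:,0];return p+.011*e*np.clip((n@e)*6,-1,1)+[0,0,.025]
E
python3 - <<'E'
from h import *
s=state();print(s["q"].round(2))
a=lidtcp(1.53,.095,.025);b=a+[0,0,.055]-.03*RV[:,0];print(a,b);goto(b,RV)
print("down",(RV.T@(a-b)/.02).round(2));p=a
for th,r,o in((1.5,.095,0),(1.3,.095,0),(1.1,.094,0),(.9,.093,0),(.7,.092,0),(.5,.091,0),(.3,.09,0),(.15,.089,0),(.05,.088,0),(0,.088,0),(0,.088,-.006)):
    q=lidtcp(th,r,o);print(th,q.round(3),(RV.T@(q-p)/.02).round(2));p=q
E
```

```text
[-0.5   0.42  1.09  1.91 -0.43  1.06  2.23]
[0.51041484 0.10133501 0.26284753] [0.54024497 0.09814708 0.31784753]
turn [ 0.01  0.1  -0.  ] shift [-0.27 15.42 -3.79]
down [ 1.5  -0.    2.75]
1.5 [0.487 0.104 0.248] [1.18 0.   0.74]
1.3 [0.472 0.105 0.236] [ 0.75 -0.    0.58]
1.1 [0.46  0.107 0.222] [ 0.58 -0.    0.74]
0.9 [0.452 0.108 0.205] [0.42 0.   0.83]
0.7 [0.447 0.108 0.187] [0.24 0.   0.89]
0.5 [0.434 0.11  0.169] [ 0.69 -0.    0.91]
0.3 [0.427 0.11  0.151] [0.35 0.   0.9 ]
0.15 [0.431 0.11  0.138] [-0.22  0.    0.64]
0.05 [0.435 0.109 0.13 ] [-0.21 -0.    0.39]
0 [0.437 0.109 0.127] [-0.1  0.   0.2]
0 [0.44  0.109 0.121] [-0.15  0.    0.26]
```

```bash
python3 -m creep '0 0 -1 0 0 0 1;-.1 .3 -1 0 .1 0 1;-.1 .6 -1 0 0 0 1;-.1 1 -.8 0 0 0 1;0 1 0 0 0 0 1;0 1 0 0 0 0 1;0 1 0 0 0 0 1;0 1 0 0 0 0 1;0 1 0 0 0 0 1;0 1 0 0 0 0 1;0 1 0 0 0 0 1;0 1 0 0 0 0 1;0 1 0 0 0 0 1;0 1 0 0 0 0 1;0 1 0 0 0 0 1;0 1 0 0 0 0 1;0 1 0 0 0 0 1;0 .5 0 0 0 0 1;0 0 0 0 0 0 1'
python3 - <<'E'
from h import *
goto(lidtcp(1.53,.095,.025),RV);print(state()["q"].round(2))
im,d,P,K,T=grab("wrist");Y=P@RC-[MX,MY,MZ]
im2,d,P,K,T=grab("side");c=np.zeros((400,560,3),np.uint8);c=im2[80:280,180:420];cv2.imwrite("pics/s5.png",cv2.resize(c,(600,500))[:,:,::-1])
E
```

```text
clock: 16.05
ee_pos: [0.5397, 0.0992, 0.3148]
orientation: [3.141, -0.005, 3.036]
ft_force: [-0.7, -0.9, 0.2]
finger_gap: 0.0001
grasp_force: 0.0
turn [ 0.01 -0.06  0.01] shift [ 1.47 -0.05  2.6 ]
[-1.14  0.37  1.16  1.8  -0.36  1.22  1.59]
```

View pics/s5.png

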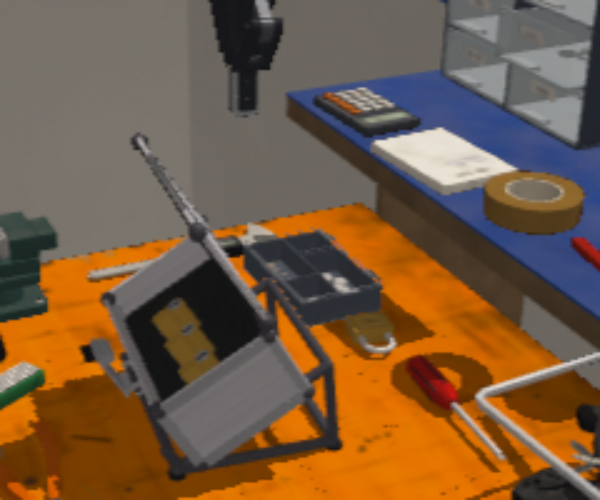

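The closed fingers, tip at (243,110), are behind and above the lid, whose free edge is at (140,145). Now I go down and push.

```bash
python3 -m creep '.2 0 .9 0 0 0 1;.5 0 .9 0 0 0 1;.7 0 .8 0 0 0 1;.4 0 .25 0 0 0 1;.4 0 .25 0 0 0 1;.4 0 .25 0 0 0 1;.38 0 .3 0 0 0 1;.37 0 .3 0 0 0 1;.3 0 .37 0 0 0 1;.28 0 .37 0 0 0 1;0 0 0 0 0 0 1'
python3 - <<'E'
from h import *
s=state();print(s["q"].round(2));goto(lidtcp(1.1,.094,0),RV)
E
```

```text
clock: 17.52
ee_pos: [0.4602, 0.1071, 0.2208]
orientation: [3.14, -0.006, 3.035]
ft_force: [-0.0, -0.3, 0.4]
finger_gap: -0.0001
grasp_force: 0.0
[-1.26  0.32  1.16  2.08 -0.36  0.97  1.56]
turn [ 0.01 -0.08  0.  ] shift [-0.01 -0.02 -0.04]
```

```bash
cat >> h.py <<'E'
def lid():
    im,d,P,K,T=grab("side");Y=P@RC-[MX,MY,MZ];k=(np.abs(Y[...,1])<.1)&(Y[...,2]>.02)&(Y[...,2]<.14)&(np.abs(Y[...,0])<.12)
    k&=(np.abs(Y[...,1])>.06)
    q=Y[k];th=np.arctan2(q[:,2],HX-q[:,0]);print("lid angle",np.percentile(th,[10,50,90]).round(3),len(q), "top",q.max(0).round(3) if len(q) else 0)
E
python3 -c "
from h import *
lid()"
```

```text
lid angle [1.124 1.154 1.328] 457 top [0.063 0.1   0.104]
```

The lid is following, at about 1.15 rad. I carry on along the arc.

```bash
python3 -m creep '.2 0 .42 0 0 0 1;.2 0 .42 0 0 0 1;.12 0 .45 0 0 0 1;.12 0 .45 0 0 0 1;.35 0 .45 0 0 0 1;.34 0 .46 0 0 0 1;.18 0 .45 0 0 0 1;.17 0 .45 0 0 0 1;0 0 0 0 0 0 1'
python3 - <<'E'
from h import *
s=state();print(s["q"].round(2));goto(lidtcp(.3,.09,0),RV);lid()
for a in((.15,.089,0),(0,.088,0)):goto(lidtcp(*a),RV)
E
```

```text
clock: 18.7
ee_pos: [0.4262, 0.1107, 0.1498]
orientation: [3.141, -0.007, 3.035]
ft_force: [-0.6, 0.8, 0.7]
finger_gap: -0.0007
grasp_force: 0.3
[-1.21  0.38  1.07  2.21 -0.47  0.8   1.64]
turn [ 0.01 -0.09 -0.  ] shift [-0.02 -0.02 -0.06]
lid angle [0.336 0.355 0.422] 419 top [0.023 0.098 0.121]
turn [ 0.01 -0.08 -0.  ] shift [-0.22 -0.02  0.59]
turn [ 0.01 -0.08 -0.  ] shift [-0.52 -0.02  1.18]
```

```bash
python3 -m creep '-.11 0 .3 0 0 0 1;-.11 0 .3 0 0 0 1;-.1 0 .2 0 0 0 1;-.1 0 .2 0 0 0 1;-.05 0 .1 0 0 0 1;0 0 0 0 0 0 1' && python3 -m creep '-.04 0 .1 0 0 0 1;-.03 0 .1 0 0 0 1;0 0 0 0 0 0 1'
```

```text
clock: 19.5
ee_pos: [0.4357, 0.1098, 0.1288]
orientation: [3.139, -0.008, 3.035]
ft_force: [-6.2, 0.7, 11.0]
finger_gap: 0.0003
grasp_force: 6.6
clock: 19.88
ee_pos: [0.4387, 0.1095, 0.1246]
orientation: [3.14, -0.003, 3.035]
ft_force: [-0.7, -0.2, 0.9]
finger_gap: 0.0002
grasp_force: 0.6
```

```bash
python3 -m creep '0 0 .1 0 0 0 1;0 0 0 0 0 0 1' && python3 -m creep '0 0 .07 0 0 0 1;0 0 0 0 0 0 1'
```

```text
clock: 20.12
ee_pos: [0.4393, 0.1095, 0.1233]
orientation: [3.14, -0.002, 3.035]
ft_force: [-0.2, -1.3, 9.6]
finger_gap: 0.0001
grasp_force: 3.8
clock: 20.38
ee_pos: [0.4397, 0.1094, 0.1224]
orientation: [3.139, -0.002, 3.035]
ft_force: [-2.0, -1.4, 13.1]
finger_gap: 0.0001
grasp_force: 6.4
```

```bash
python3 -m creep '0 0 .12 0 0 0 1;0 0 0 0 0 0 1;0 0 0 0 0 0 1;0 0 0 0 0 0 1' && python3 -m creep '0 0 -.4 0 0 0 1;0 0 -.5 0 0 0 1;0 0 -.8 0 0 0 1;0 0 -1 0 0 0 1;0 0 -1 0 0 0 1;0 0 -1 0 0 0 1;0 0 -1 0 0 0 1;0 0 0 0 0 0 1'
python3 - <<'E'
from h import *
lid()
im,d,P,K,T=grab("side");Y=P@RC-[MX,MY,MZ];q=Y[(np.abs(Y[...,1])<.095)&(np.abs(Y[...,0]-.01)<.055)&(np.abs(Y[...,2])<.05)]
print(np.median(q[:,2]),np.polyfit(HX-q[:,0],q[:,2],1))
cv2.imwrite("pics/s6.png",im[100:400,180:480][:,:,::-1])
E
```

```text
clock: 20.88
ee_pos: [0.4405, 0.1094, 0.1209]
orientation: [3.138, -0.001, 3.034]
ft_force: [-3.4, -0.6, 23.7]
finger_gap: 0.0001
grasp_force: 10.9
clock: 21.88
ee_pos: [0.4391, 0.1098, 0.2336]
orientation: [3.138, -0.003, 3.036]
ft_force: [-0.5, -0.2, 0.5]
finger_gap: 0.0001
grasp_force: 0.0Traceback (most recent call last):
  File "<stdin>", line 2, in <module>
  File "h.py", line 36, in lid
    q=Y[k];th=np.arctan2(q[:,2],HX-q[:,0]);print("lid angle",np.percentile(th,[10,50,90]).round(3),len(q), "top",q.max(0).round(3) if len(q) else 0)
                                                             ~~~~~~~~~~~~~^^^^^^^^^^^^^^^
    return _quantile_unchecked(
        a, q, axis, out, overwrite_input, method, keepdims, weights)
    return _ureduce(a,
                    func=_quantile_ureduce_func,
    ...<5 lines>...
                    overwrite_input=overwrite_input,
                    method=method)
    r = func(a, **kwargs)
    result = _quantile(arr,
                       quantiles=q,
    ...<2 lines>...
                       out=out,
                       weights=wgt)
    slices_having_nans = np.isnan(arr[-1, ...])
                                  ~~~^^^^^^^^^
IndexError: index -1 is out of bounds for axis 0 with size 0
```

No points are left above the mouth, so the lid is down. I check its slope and take a last picture.

Run:
```python
from h import *
im,d,P,K,T=grab("side");Y=P@RC-[MX,MY,MZ];q=Y[(np.abs(Y[...,1])<.095)&(np.abs(Y[...,0]-.01)<.055)&(np.abs(Y[...,2])<.05)]
print(np.median(q[:,2]),np.polyfit(HX-q[:,0],q[:,2],1))
cv2.imwrite("pics/s6.png",cv2.resize(im[100:400,180:480],(600,600))[:,:,::-1])
```

```text
0.004357488089490311 [0.01160386 0.00375392]
```

View pics/s6.png

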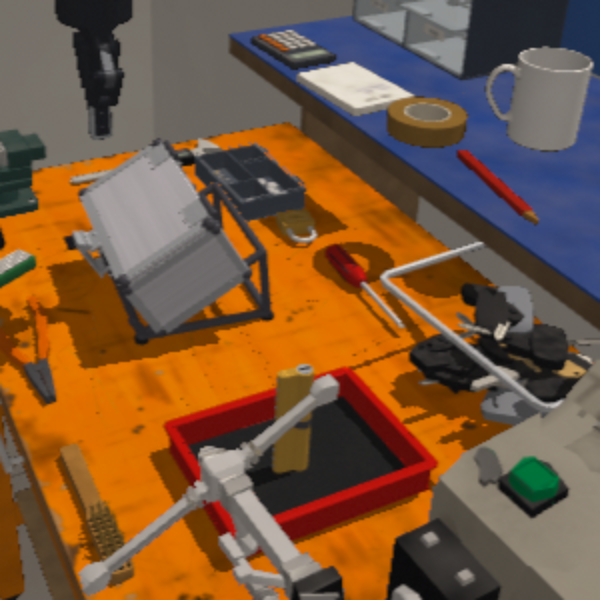

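The lid is flat on the case at (165,220), held by its catch at (80,240) with the robot clear. The long cylinder stands in the tray at (290,420), and the tools are where they were.

```bash
python3 -c "
from station import *
print(close_job())"
```

```text
the job is handed in; nothing more can be done
None
```

The long cylinder stands released in the red returns tray, and the lid stayed flat and shut after I let go, so the catch is holding it. I saw nothing else moved and handed the job in at about 22 s; no verdict came back.

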